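# Balance the board on the upturned bowl to dry

### The job

Take the wood-and-stone serving board out of its rack, lay it flat on the counter and let go of it, then pick it up again and set it gently on the round top of the upturned bowl to dry, so that it stays balanced there by itself, level and touching only the bowl. The stone end's weight cannot be seen, so the balance point must be felt out or found by trying. Leave the other crockery where it stands.

Things in the scene. Friction and masses are not known exactly. Their poses are not given: they have to be found in the camera images.
- board: Serving board, a rigid block 200 x 56 x 20 mm: 130 mm dark wood, then 70 mm pale stone at its +y end. Axes: y along the 200 mm length towards the stone, x through the 20 mm thickness, z across the 56 mm width. Origin: middle of the long narrow face it stands on at the start, in the rack, z up. Either broad face may end on top. Mass 0.16 to 0.42 kg.
- board_center (a point): The geometric centre of the board, 28 mm along the board's z from its origin; axes as the board's. It is not the balance point: the stone end's core is hidden, and the balance point lies on the long middle line anywhere from 2 to 42 mm from here towards the stone end (+y), differently each time.
- rack: Low pine rack fixed to the counter, 150 mm along its y, 90 mm along x, 36 mm high. Origin: centre of its underside. The board stands in its 26 mm slot, which runs along y, floor 8 mm above the counter, so the board's top edge is at 64 mm. Cheeks 14 mm thick and 36 mm high stand 66 mm either side of its middle; the 118 mm between them are free for fingers.
- bowl: White round bowl, upside down and stuck fast to the counter. Its outside is a smooth half ball of 75 mm radius; its rim is 158 mm across and 8 mm high. Origin: centre of the rim at counter height, z up. A board whose balance point is set d mm beside the bowl's top rocks and comes to rest tilted by about d/65 rad, the side of the balance point lower.
- bowl_top (a point): The highest point of the bowl's round top, 75 mm above the counter.
- ricebowl: Bystander: small grey-green bowl, 110 mm across, 60 mm high, loose. Origin: centre of its underside.
- tumbler: Bystander: green glass tumbler, 72 mm across, 100 mm high, loose. Origin: centre of its underside.
- pot: Bystander: cream lidded pot on a black iron stand, 170 mm across, 164 mm high, loose. Origin: centre of its underside.
Things that resemble listed ones, but are neither listed nor needed, are in the scene too. Several things have the shape of the board; the one meant has the colours described above.

How it is judged:
By the outcome, as a careful person would: the job done as asked, in the order asked, and still so for the second after the job is handed in, with the robot touching nothing.
It also fails if it takes over 72 s, if anything falls off the work surface, if the arm or the gripper's body presses on something with over 40 N, if the wrist force passes 120 N, or if a joint passes its speed limit or range.

### The arm

A 7-joint arm with a two-finger parallel gripper is mounted at the origin on the work surface. World frame = base frame: x ahead of the robot, y to its left, z up, the work surface at z = 0. Lengths are in m, angles in rad, forces in N, time in s.
With the tool pointing down it reaches from about 0.425 to 1.025 m from the base axis. Payload 9.4 kg.
Tool frame: the origin (TCP) lies between the finger pads; the fingertips stand 19 mm ahead of it and the grasp point (between the pads) is the TCP; z points along the fingers, y is the line along which they close (so a half turn about z gives the same grasp; the last joint's range is limited). The gripper opens to 85 mm and grips with 20 to 120 N. Pads are 22 mm wide; open, the fingers measure 114 mm over their backs; the gripper's body (76 mm by 85 mm) begins 54 mm behind the grasp point. The pads swing forward as they close: fully open they stand 13 mm farther back than shut.
Start: joints at [-1.193, 0.599, -0.003, 1.599, 0.002, 0.943, -0.08], TCP at [0.318, 0.651, 0.25] pointing down, gripper open.
Joint ranges: [-2.57, 2.57], [-0.35, 1.97], [-1.29, 1.29], [0.11, 2.56], [-1.05, 4.19], [0.11, 1.86], [-2.63, 2.63]. Speed limits (rad/s): [2.22, 2.22, 3.01, 3.01, 3.14, 3.14, 3.14].

### API

Orientations are given as a unit quaternion [w, x, y, z].
In Python, from station import arm, optics, job gives the robot as it stands. The module is installed in compiled form; this text tells all that it offers.
- The arm moves only by the shell command python3 -m handwheel 'ROWS' [FORCE]. ROWS is JSON, a list of rows, each a list of 7 numbers: the turn, a rotation vector about the tool's x, y, z in rad, then the shift along the tool's x, y, z in m, then the finger opening in m, from 0 to 0.0854. A call has exactly 10 rows; each row shifts and turns the commanded pose from where the row before left it, along the tool's axes as they then stand; what a row does not reach is not made up. A row lasts 1/12 s, in which the tool goes at most 41.7 mm and 7.16 degrees, less where a joint would pass 70% of its speed; a pose out of reach is approached as far as the arm can. A call with a gripper value outside its range is refused whole. The fingers move at their own pace and stop on an object; FORCE is the grip in N (left out, the last holds). Time passes only in rows, so rows that do not move let the fingers close, or fill a call up. It gives the time, the measured TCP pose, the force, the opening and the grip force at its end, in the units of the state.
- arm.state(): the state, without advancing time (a new reading comes with each control period).
- optics.get_image(name): name is "side" or "top" or "wrist"; returns a dict with "color" (480x640x3 uint8, blue, green, red), "K" (3x3 intrinsics, pixels), "pose" (4x4, takes a point from camera to world coordinates). Camera axes: x right, y down, z forward; pixel columns grow to the right and rows downward; lengths in m; the calibration is good to about 2 mm. A picture is of the moment at which its call begins. There is no depth.
- job.hand_in(): hands the job in; it is judged then, once.
The state is a dict: "clock": time; "joints": joint angles; "joint_velocities": joint speeds; "effort": joint torques, N m; "tcp_pos": TCP position; "tcp_rot": TCP orientation; "contact_force": force on the tool from outside, world axes, zero at the start; "wrist_torque": the same for the moment, N m; "grip_width": finger opening in m; "gripper_force": force on a finger pad.
Only numpy, scipy, OpenCV 4.12 (cv2) and the standard library are available. Lean on these libraries where they do the work, as an engineer would, in place of code of your own. Each camera call takes 0.05 s, during which the arm holds its last target. There are 200 camera calls.

## Working session

There is one attempt and no reset: what is moved stays moved. The work goes in short steps, Python scripts to look and compute and a shell command to move; the robot and the scene stay as the last step left them, time stands still between calls to the robot, and variables do not carry over. Pictures are saved under pics/ and viewed, at most 10 in all, crops included, and the job is handed in when it is done.

```bash
mkdir -p pics; python3 - <<'E'
from station import arm, optics
import cv2, numpy as np, pickle
print({k:np.round(v,3).tolist() for k,v in arm.state().items()})
d={}
for n in ("top","side"):
    d[n]=optics.get_image(n); cv2.imwrite(f"pics/{n}0.png",d[n]["color"]); print(n,np.round(d[n]["K"],1).tolist(),np.round(d[n]["pose"],3).tolist())
pickle.dump(d,open("d0.pkl","wb"))
E
```

```text
{'clock': 0.0, 'joints': [-1.193, 0.6, -0.003, 1.6, 0.002, 0.943, -0.08], 'joint_velocities': [-0.001, -0.001, 0.0, -0.001, 0.001, 0.001, -0.001], 'effort': [-0.001, -77.643, 1.565, -25.801, 0.012, 0.009, -0.0], 'tcp_pos': [0.318, 0.651, 0.249], 'tcp_rot': [-0.0, 0.225, 0.974, -0.001], 'contact_force': [-0.787, -0.494, 0.475], 'wrist_torque': [0.007, 0.01, 0.073], 'gripper_force': 0.0, 'grip_width': 0.086}
top [[507.0, 0.0, 312.9], [0.0, 507.0, 236.3], [0.0, 0.0, 1.0]] [[0.029, -0.999, 0.042, 0.511], [-1.0, -0.029, 0.007, 0.033], [-0.006, -0.043, -0.999, 1.812], [0.0, 0.0, 0.0, 1.0]]
side [[617.9, 0.0, 319.3], [0.0, 617.9, 239.1], [0.0, 0.0, 1.0]] [[-0.875, 0.337, -0.347, 1.152], [0.483, 0.622, -0.616, 1.006], [0.008, -0.707, -0.707, 1.193], [0.0, 0.0, 0.0, 1.0]]
```

View pics/top0.png

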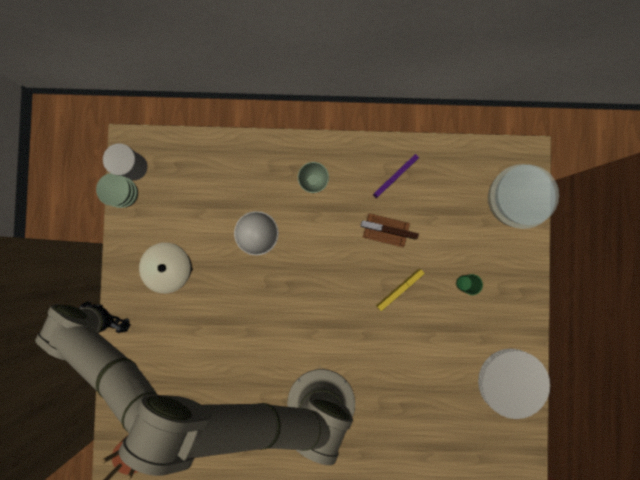

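View pics/side0.png

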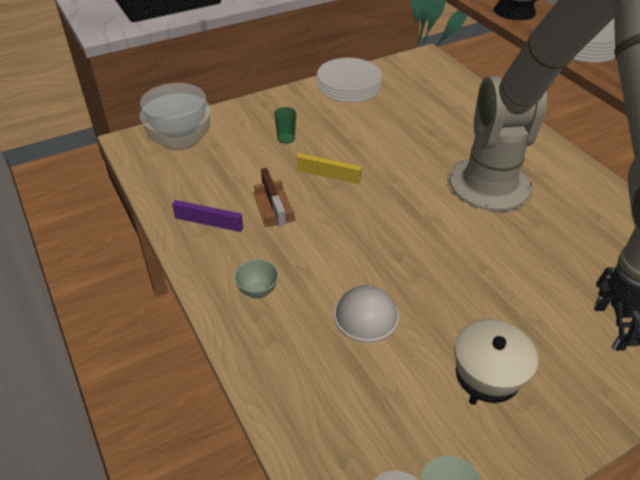

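The top view shows three board-shaped things: purple (396,176), yellow (401,290), and dark wood with a pale stone end standing in the pine rack (390,230). The last one fits the description. Its stone end is at about (362,223) and its wood end at about (418,237). The white upturned bowl is at (256,233), and the rice bowl at (313,177) is open side up. I'll confirm in an enlarged crop.

```bash
cat > h.py <<'E'
import numpy as np, cv2, pickle
def ray(im,uv,z):
    K,P=np.array(im["K"]),np.array(im["pose"]); d=P[:3,:3]@np.linalg.solve(K,[*uv,1.]); o=P[:3,3]
    return (o+d*(z-o[2])/d[2])
def proj(im,p):
    K,P=np.array(im["K"]),np.array(im["pose"]); c=P[:3,:3].T@(np.asarray(p,float)-P[:3,3]); q=K@c; return q[:2]/q[2]
E
python3 - <<'E'
from h import *
d=pickle.load(open("d0.pkl","rb"))
t,s=d["top"]["color"],d["side"]["color"]
a=cv2.resize(t[195:265,345:435],(450,350),interpolation=cv2.INTER_CUBIC)
b=cv2.resize(s[160:235,245:305],(280,350),interpolation=cv2.INTER_CUBIC)
cv2.imwrite("pics/crop.png",np.hstack([a,b]))
for n,uv in (("top",(256,233)),):
    print(ray(d[n],uv,0.075), ray(d[n],uv,0.0))
print("stone",ray(d["top"],(361.5,223),.064),"wood",ray(d["top"],(418,237),.064))
# bowl: fit silhouette circle
for n,(u,v),r in (("top",(256,233),32),("side",(367,312),48)):
    im=d[n]["color"][v-r:v+r,u-r:u+r]; hsv=cv2.cvtColor(im,cv2.COLOR_BGR2HSV)
    m=((hsv[...,1]<45)).astype(np.uint8); k,l,st,c=cv2.connectedComponentsWithStats(m); i=1+np.argmax(st[1:,4]); x=st[i]
    print(n,x[:4]+[u-r,v-r,0,0],c[i]+[u-r,v-r])
# board pixels: stone and wood via top
hsv=cv2.cvtColor(t,cv2.COLOR_BGR2HSV)
print(hsv[223:233:3,362:380:3].tolist())
E
```

```text
[0.59045075 0.24029312 0.075     ] [0.59387941 0.24925795 0.        ]
stone [ 0.63603958 -0.12155249  0.064     ] wood [ 0.59331379 -0.3172945   0.064     ]
top [235 212  43  43] [255.825      232.79930556]
side [334 286  65  56] [366.14980194 314.15376305]
[[[8, 9, 119], [150, 6, 130], [173, 8, 134], [0, 10, 133], [14, 27, 122], [11, 70, 109]], [[19, 45, 90], [0, 9, 113], [10, 6, 123], [0, 6, 135], [0, 7, 140], [10, 6, 133]], [[19, 118, 132], [14, 145, 97], [11, 144, 90], [10, 99, 75], [14, 47, 82], [13, 17, 103]], [[17, 117, 129], [12, 155, 92], [12, 156, 100], [12, 158, 92], [12, 159, 90], [13, 155, 92]]]
```

View pics/crop.png

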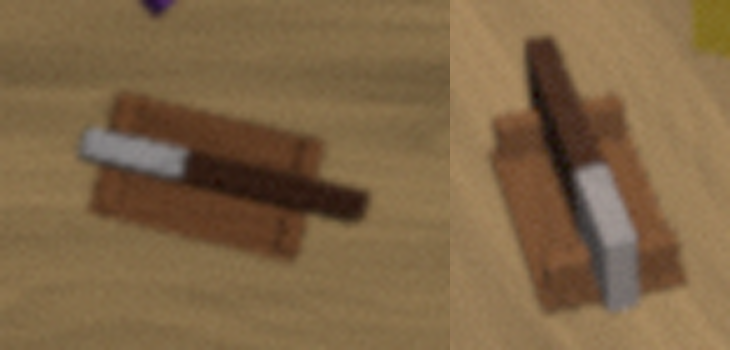

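The crop confirms it: the board in the rack has dark wood at the right and pale stone at the left. Its measured length is 200.3 mm against the nominal 200. Next I'll refine the bowl and board poses using both views.

```bash
python3 - <<'E'
from h import *
from scipy.optimize import least_squares
d=pickle.load(open("d0.pkl","rb"))
th,ph=np.meshgrid(np.linspace(0,2*np.pi,60),np.linspace(0,np.pi/2,25))
H=np.c_[(.075*np.cos(th)*np.cos(ph)).ravel(),(.075*np.sin(th)*np.cos(ph)).ravel(),(.075*np.sin(ph)).ravel()]
R=np.vstack([np.c_[.079*np.cos(th[0]),.079*np.sin(th[0]),0*th[0]+h] for h in(0,.008)])
B=np.vstack([H,R])
def mask(n,u,v,r):
    im=d[n]["color"]; hsv=cv2.cvtColor(im,cv2.COLOR_BGR2HSV); m=np.zeros(im.shape[:2],np.uint8)
    m[v-r:v+r,u-r:u+r]=(hsv[v-r:v+r,u-r:u+r,1]<60); k,l,st,c=cv2.connectedComponentsWithStats(m,connectivity=4); return (l==1+np.argmax(st[1:,4]))
def bb(n,x,y):
    q=np.array([proj(d[n],p+[x,y,0]) for p in B]); return np.r_[q.min(0),q.max(0)]
obs={}
for n,a in (("top",(256,233,32)),("side",(367,312,48))):
    v,u=np.nonzero(mask(n,*a)); obs[n]=np.r_[u.min()-.5,v.min()-.5,u.max()+.5,v.max()+.5]
for ns in (("top",),("side",),("top","side")):
    s=least_squares(lambda p:np.concatenate([bb(n,*p)-obs[n] for n in ns]),[.592,.243],diff_step=1e-3)
    print("bowl",ns,s.x.round(4),s.fun.round(1))
# board: stone+dark-wood mask in top and side, min-area fit via convex hull silhouettes
bx=np.array([[x,y,z] for x in(-.01,.01) for y in(-.1,.1) for z in(0,.056)])
def pts(p):
    c,s=np.cos(p[2]),np.sin(p[2]); return bx@np.array([[c,s,0],[-s,c,0],[0,0,1]])+[p[0],p[1],.008]
t=d["top"]["color"]; hsv=cv2.cvtColor(t,cv2.COLOR_BGR2HSV)
def rend(n,p):
    m=np.zeros((480*4,640*4),np.uint8); q=np.array([proj(d[n],x) for x in pts(p)]); h=cv2.convexHull(((q+.5)*4).astype(np.int32)); cv2.fillConvexPoly(m,h,1); return cv2.resize(m.astype(np.float32),(640,480),interpolation=cv2.INTER_AREA)
ob={}
for n,(u0,v0,u1,v1) in (("top",(350,205,425,250)),):
    hv=cv2.cvtColor(d[n]["color"],cv2.COLOR_BGR2HSV); m=np.zeros((480,640),np.float32)
    w=hv[v0:v1,u0:u1]; m[v0:v1,u0:u1]=((w[...,1]<60)&(w[...,2]>70))|(w[...,2]<68); ob[n]=m; print(m.sum(),rend(n,[.6147,-.2194,-.215]).sum())
from scipy.optimize import minimize
f=lambda p:sum(np.abs(rend(n,p)-ob[n]).sum() for n in ob)
s=minimize(f,[.6147,-.2194,-.215],method="Nelder-Mead",options=dict(initial_simplex=[[.6147,-.2194,-.215],[.62,-.2194,-.215],[.6147,-.214,-.215],[.6147,-.2194,-.25]]))
print(s.x.round(4),s.fun)
E
python3 -m handwheel '[[0,0,0.12,0,0,0,0.085],[0,0,0.12,0,0,0,0.085],[0,0,0.12,0,0,0,0.085],[0,0,0.12,0,0,0,0.085],[0,0,0.12,0,0,0,0.085],[0,0,0.12,0,0,0,0.085],[0,0,0.12,0,0,0,0.085],[0,0,0.12,0,0,0,0.085],[0,0,0.12,0,0,0,0.085],[0,0,0.12,0,0,0,0.085]]' 40
```

```text
bowl ('top',) [0.5936 0.2504] [-0.2 -0.6  0.2  0.6]
bowl ('side',) [0.5938 0.2493] [-0.2 -0.3  0.2  0.3]
bowl ('top', 'side') [0.5938 0.2497] [-0.  -0.7  0.4  0.6 -0.1 -0.2  0.3  0.4]
378.0 438.875
[ 0.6176 -0.2205 -0.207 ] 60.375
clock: 0.93
tcp_pos: [0.3183, 0.6511, 0.2498]
tcp_rot: [0.0, 0.738, 0.675, -0.0]
contact_force: [-0.6, 0.0, 0.8]
grip_width: 0.0851
gripper_force: 0.0
```

```bash

python3 -m handwheel '[[0,0,0.122,0,0,0,0.085],[0,0,0,-0.032,0.02,0,0.085],[0,0,0,-0.032,0.02,0,0.085],[0,0,0,-0.032,0.02,0,0.085],[0,0,0,-0.032,0.02,0,0.085],[0,0,0,-0.032,0.02,0,0.085],[0,0,0,-0.032,0.02,0,0.085],[0,0,0,-0.032,0.02,0,0.085],[0,0,0,-0.032,0.02,0,0.085],[0,0,0,-0.032,0.02,0,0.085]]'
python3 -m handwheel '[[0,0,0,-0.032,0.02,0,0.085],[0,0,0,-0.032,0.02,0,0.085],[0,0,0,-0.032,0.02,0,0.085],[0,0,0,-0.032,0.02,0,0.085],[0,0,0,-0.032,0.02,0,0.085],[0,0,0,-0.032,0.02,0,0.085],[0,0,0,-0.032,0.02,0,0.085],[0,0,0,-0.032,0.02,0,0.085],[0,0,0,-0.032,0.02,0,0.085],[0,0,0,-0.032,0.02,0,0.085]]'
python3 -m handwheel '[[0,0,0,-0.032,0.02,0,0.085],[0,0,0,-0.032,0.02,0,0.085],[0,0,0,-0.032,0.02,0,0.085],[0,0,0,-0.032,0.02,0,0.085],[0,0,0,-0.032,0.014,0,0.085],[0,0,0,0,0,0.025,0.085],[0,0,0,0,0,0.025,0.085],[0,0,0,0,0,0,0.085],[0,0,0,0,0,0,0.085],[0,0,0,0,0,0,0.085]]'
python3 - <<'E'
from h import *
from station import arm,optics
s=arm.state(); print({k:np.round(s[k],4).tolist() for k in("joints","tcp_pos","tcp_rot","contact_force","wrist_torque")})
w=optics.get_image("wrist"); cv2.imwrite("pics/w1.png",w["color"]); pickle.dump(w,open("w1.pkl","wb")); print(np.round(w["pose"],3).tolist(),w["K"])
for p in ([.6383,-.1227,.064],[.5967,-.3183,.064]): print(proj(w,p))
E
```

```text
clock: 1.77
tcp_pos: [0.4359, 0.3308, 0.2502]
tcp_rot: [0.0, 0.776, 0.631, -0.0]
contact_force: [0.4, 0.8, -0.1]
grip_width: 0.085
gripper_force: 0.0
clock: 2.6
tcp_pos: [0.5663, -0.0234, 0.2502]
tcp_rot: [-0.0, 0.776, 0.631, -0.0]
contact_force: [0.6, 1.1, 0.7]
grip_width: 0.0848
gripper_force: 0.0
clock: 3.43
tcp_pos: [0.6258, -0.1972, 0.2011]
tcp_rot: [0.0, 0.776, 0.631, 0.0]
contact_force: [-0.0, -0.8, -0.3]
grip_width: 0.085
gripper_force: 0.0
{'joints': [-0.0111, 0.592, 0.3561, 1.827, -0.2826, 0.772, 0.2878], 'tcp_pos': [0.6258, -0.1972, 0.2011], 'tcp_rot': [0.0002, 0.7759, 0.6309, 0.0001], 'contact_force': [-0.044, -0.7921, -0.27], 'wrist_torque': [-0.0796, -0.0288, -0.0158]}
[[0.979, -0.194, -0.061, 0.641], [-0.204, -0.932, -0.3, -0.121], [0.001, 0.306, -0.952, 0.325], [0.0, 0.0, 0.0, 1.0]] [[419.10092055   0.         318.87719465]
 [  0.         419.10092055 243.05091706]
 [  0.           0.           1.        ]]
[314.09331628 112.46511859]
[313.79997062 395.26634634]
```

View pics/w1.png

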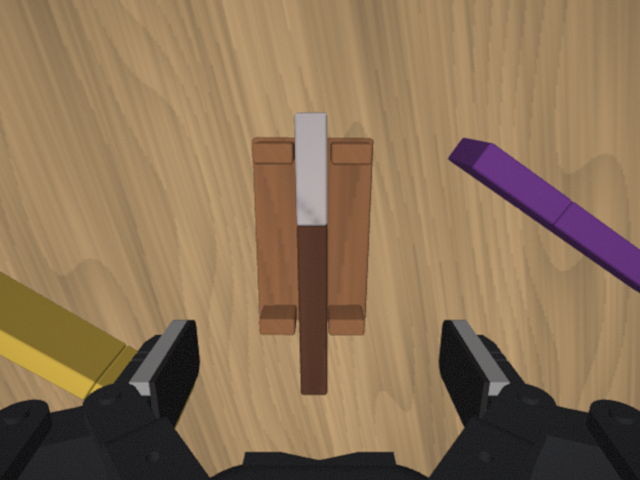

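The wrist view shows the board standing in the rack, stone end at (311,113) and wood end at (314,394). Both are within 3 px of prediction. Now I descend, grip near the top edge and lift.

```bash

python3 -m handwheel '[[0,0,-0.01,0,-0.004,0.03,0.085],[0,0,0,0,0,0.03,0.085],[0,0,0,0,0,0.03,0.085],[0,0,0,0,0,0.03,0.085],[0,0,0,0,0,0.023,0.085],[0,0,0,0,0,0,0.085],[0,0,0,0,0,0,0.01],[0,0,0,0,0,0,0.01],[0,0,0,0,0,0,0.01],[0,0,0,0,0,0,0.01]]' 60
python3 -m handwheel '[[0,0,0,0,0,0,0.01],[0,0,0,0,0,0,0.01],[0,0,0,0,0,0,0.01],[0,0,0,0,0,-0.01,0.01],[0,0,0,0,0,-0.02,0.01],[0,0,0,0,0,-0.03,0.01],[0,0,0,0,0,-0.03,0.01],[0,0,0,0,0,-0.03,0.01],[0,0,0,0,0,0,0.01],[0,0,0,0,0,0,0.01]]'
python3 - <<'E'
import numpy as np
from station import arm
s=arm.state(); print({k:np.round(s[k],4).tolist() for k in("joints","tcp_pos","tcp_rot","contact_force","wrist_torque")})
E
```

```text
clock: 4.32
tcp_pos: [0.6226, -0.1967, 0.0593]
tcp_rot: [0.001, 0.773, 0.635, 0.001]
contact_force: [0.3, -0.4, 0.8]
grip_width: 0.0381
gripper_force: 0.0
clock: 5.15
tcp_pos: [0.6221, -0.1967, 0.1795]
tcp_rot: [0.001, 0.773, 0.635, 0.001]
contact_force: [0.2, 0.2, -3.8]
grip_width: 0.0191
gripper_force: 59.4
{'joints': [-0.0021, 0.6122, 0.3429, 1.8539, -0.2973, 0.722, 0.3116], 'tcp_pos': [0.6221, -0.1967, 0.1795], 'tcp_rot': [0.0013, 0.7729, 0.6346, 0.0011], 'contact_force': [0.2078, 0.2092, -3.7658], 'wrist_torque': [-0.0234, 0.0626, 0.0168]}
```

```bash

python3 -m handwheel '[[0,0,-0.1,0,0,0,0.01],[0,0,-0.1,0,0,0,0.01],[0,0,0,0.032,-0.01,0,0.01],[0,0,0,0.032,-0.01,0,0.01],[0,0,0,0.032,-0.01,0,0.01],[0,0,0,0.032,-0.01,0,0.01],[0,0,0,0.032,-0.01,0,0.01],[0,0,0,0.032,-0.01,0,0.01],[0,0,0,0.032,-0.01,0,0.01],[0,0,0,0,0,0,0.01]]'
python3 -m handwheel '[[-0.12,0,0,0,0,0,0.01],[-0.12,0,0,0,0,0,0.01],[-0.12,0,0,0,0,0,0.01],[-0.12,0,0,0,0,0,0.01],[-0.12,0,0,0,0,0,0.01],[-0.12,0,0,0,0,0,0.01],[-0.12,0,0,0,0,0,0.01],[-0.12,0,0,0,0,0,0.01],[0,0,0,0,0,0,0.01],[0,0,0,0,0,0,0.01]]'
python3 - <<'E'
import numpy as np
from station import arm,optics
import cv2
from scipy.spatial.transform import Rotation as R
s=arm.state(); print({k:np.round(s[k],4).tolist() for k in("joints","tcp_pos","tcp_rot","contact_force","wrist_torque")})
q=s["tcp_rot"]; print(R.from_quat([*q[1:],q[0]]).as_matrix().round(3).T)
E
```

```text
clock: 5.98
tcp_pos: [0.5473, 0.0346, 0.1756]
tcp_rot: [-0.003, 0.703, 0.711, -0.001]
contact_force: [0.5, -0.1, -4.2]
grip_width: 0.019
gripper_force: 59.3
clock: 6.82
tcp_pos: [0.5889, 0.0432, 0.2875]
tcp_rot: [0.184, 0.678, 0.682, 0.203]
contact_force: [0.5, -0.1, -2.9]
grip_width: 0.0186
gripper_force: 60.0
{'joints': [-0.6344, 0.289, 0.5397, 2.2813, -1.0447, 0.1068, 0.8681], 'tcp_pos': [0.5889, 0.0432, 0.2875], 'tcp_rot': [0.1844, 0.6776, 0.6825, 0.2028], 'contact_force': [0.4806, -0.0688, -2.8557], 'wrist_torque': [-0.0666, 0.9796, 0.0996]}
[[-0.014  1.     0.023]
 [ 0.85  -0.001  0.527]
 [ 0.527  0.027 -0.85 ]]
```

Outward tilt is limited by j6, which reached its lower stop at 32°. I'll tilt inward instead, where j6 has more room.

```bash

python3 -m handwheel '[[0.12,0,0,0,0,0,0.01],[0.12,0,0,0,0,0,0.01],[0.12,0,0,0,0,0,0.01],[0.12,0,0,0,0,0,0.01],[0.07,0,0,0,-0.03,0,0.01],[0.12,0,0,0,0,0,0.01],[0.12,0,0,0,0,0,0.01],[0.12,0,0,0,0,0,0.01],[0.12,0,0,0,0,0,0.01],[0,0,0,0,0,0,0.01]]'
cat > st.py <<'E'
import numpy as np
from station import arm
from scipy.spatial.transform import Rotation as R
s=arm.state(); print({k:np.round(s[k],3).tolist() for k in("joints","tcp_pos","contact_force","wrist_torque")})
q=s["tcp_rot"]; print("tool axes rows x,y,z",R.from_quat([*q[1:],q[0]]).as_matrix().round(3).T.tolist())
E
python3 st.py
python3 -m handwheel '[[0.12,0,0,0,0,0,0.01],[0.12,0,0,0,0,0,0.01],[0.12,0,0,0,0,0,0.01],[0.12,0,0,0,0,0,0.01],[0,0,0,0,0,0,0.01],[0,0,0,0,0,0,0.01],[0,0,0,0,0,0,0.01],[0,0,0,0,0,0,0.01],[0,0,0,0,0,0,0.01],[0,0,0,0,0,0,0.01]]'
python3 st.py
```

```text
clock: 7.65
tcp_pos: [0.5644, 0.0437, 0.2734]
tcp_rot: [-0.15, 0.685, 0.701, -0.13]
contact_force: [0.1, 1.6, -3.3]
grip_width: 0.019
gripper_force: 60.5
{'joints': [-0.673, 0.725, 0.939, 1.736, -0.499, 1.402, 0.471], 'tcp_pos': [0.564, 0.044, 0.273], 'contact_force': [0.148, 1.614, -3.298], 'wrist_torque': [-0.035, -0.787, -0.029]}
tool axes rows x,y,z [[-0.017, 0.999, 0.032], [0.922, 0.028, -0.387], [-0.388, 0.023, -0.921]]
clock: 8.48
tcp_pos: [0.563, 0.0437, 0.2789]
tcp_rot: [-0.304, 0.632, 0.653, -0.287]
contact_force: [0.0, -0.2, -4.0]
grip_width: 0.0185
gripper_force: 60.8
{'joints': [-0.541, 0.913, 0.837, 1.503, -0.38, 1.852, 0.46], 'tcp_pos': [0.563, 0.044, 0.279], 'contact_force': [0.014, -0.164, -3.961], 'wrist_torque': [-0.073, -1.31, -0.022]}
tool axes rows x,y,z [[-0.017, 0.999, 0.034], [0.65, 0.037, -0.759], [-0.76, 0.009, -0.65]]
```

```bash

python3 -m handwheel '[[0,-0.05,0,0,0,0,0.01],[0,0,0,0,0.0228,0.0195,0.01],[0,0,0,0,0.0228,0.0195,0.01],[0,0,0,0,0.0228,0.0195,0.01],[0,0,0,0,0.0228,0.0195,0.01],[0,0,0,0,0.0228,0.0195,0.01],[0,0,0,0,0.0228,0.0195,0.01],[0.1,0,0,0,0,0,0.01],[0,0,0,0,0,0,0.01],[0,0,0,0,0,0,0.01]]'
python3 st.py
```

```text
clock: 9.32
tcp_pos: [0.5631, 0.0437, 0.0972]
tcp_rot: [-0.319, 0.609, 0.644, -0.337]
contact_force: [-0.1, -0.7, -2.7]
grip_width: 0.0188
gripper_force: 60.9
{'joints': [-0.512, 1.159, 0.746, 1.512, -0.438, 1.703, 0.477], 'tcp_pos': [0.563, 0.044, 0.097], 'contact_force': [-0.057, -0.714, -2.716], 'wrist_torque': [0.065, -1.433, 0.06]}
tool axes rows x,y,z [[-0.056, 0.998, 0.001], [0.569, 0.032, -0.821], [-0.82, -0.045, -0.57]]
```

```bash

python3 -m handwheel '[[0,0,0,0,0.0119,0.0083,0.01],[0,0,0,0,0.0119,0.0083,0.01],[0,0,0,0,0.0119,0.0083,0.01],[0,0,0,0,0.008,0.0055,0.01],[0,0,0,0,0.0025,0.0018,0.01],[0,0,0,0,0,0,0.01],[0,0,0,0,0,0,0.01],[0,0,0,0,0,0,0.01],[0,0,0,0,0,0,0.01],[0,0,0,0,0,0,0.01]]'
python3 st.py
```

```text
clock: 10.15
tcp_pos: [0.563, 0.0437, 0.042]
tcp_rot: [-0.319, 0.609, 0.644, -0.336]
contact_force: [-0.0, 0.2, -2.4]
grip_width: 0.0187
gripper_force: 60.9
{'joints': [-0.501, 1.225, 0.721, 1.504, -0.474, 1.651, 0.477], 'tcp_pos': [0.563, 0.044, 0.042], 'contact_force': [-0.049, 0.226, -2.406], 'wrist_torque': [0.038, -1.47, 0.031]}
tool axes rows x,y,z [[-0.055, 0.998, 0.001], [0.569, 0.032, -0.822], [-0.82, -0.045, -0.57]]
```

```bash

python3 -m handwheel '[[0,0,0,0,0.0017,0.0012,0.01],[0,0,0,0,0.0017,0.0012,0.01],[0,0,0,0,0,0,0.01],[0,0,0,0,0,0,0.01],[0,0,0,0,0,0,0.025],[0,0,0,0,0,0,0.027],[0,0,0,0,0,0,0.027],[0,0,0,0,0,0,0.027],[0,0,0,0,0,0,0.027],[0,0,0,0,0,0,0.027]]'
python3 -m handwheel '[[0,0,0,0,0,-0.01,0.027],[0,0,0,0,0,-0.01,0.027],[0,0,0,0,0,-0.01,0.027],[0,0,0,0,0,-0.02,0.027],[0,0,0,0,0,-0.03,0.027],[0,0,0,0,0,-0.04,0.027],[0,0,0,0,0.0,-0.04,0.027],[0,0,0,0,0,-0.04,0.085],[-0.12,0,0,0,0,0,0.085],[-0.12,0,0,0,0,0,0.085]]'
python3 st.py
python3 - <<'E'
from h import *
from station import optics
d={n:optics.get_image(n) for n in("top","side")}; pickle.dump(d,open("d1.pkl","wb"))
t=cv2.resize(d["top"]["color"][180:310,240:400],(640,520)); cv2.imwrite("pics/t1.png",t)
E
```

```text
clock: 10.98
tcp_pos: [0.5627, 0.0437, 0.0374]
tcp_rot: [-0.319, 0.609, 0.643, -0.337]
contact_force: [0.6, -0.4, -1.7]
grip_width: 0.0268
gripper_force: 0.5
clock: 11.82
tcp_pos: [0.7088, 0.0511, 0.1538]
tcp_rot: [-0.21, 0.661, 0.688, -0.213]
contact_force: [-0.8, -0.1, -1.2]
grip_width: 0.0624
gripper_force: 0.0
{'joints': [-0.291, 0.971, 0.353, 1.261, -0.269, 1.573, 0.134], 'tcp_pos': [0.709, 0.051, 0.154], 'contact_force': [-0.81, -0.092, -1.237], 'wrist_torque': [-0.011, -0.581, 0.026]}
tool axes rows x,y,z [[-0.039, 0.999, 0.007], [0.82, 0.036, -0.571], [-0.571, -0.016, -0.821]]
```

View pics/t1.png

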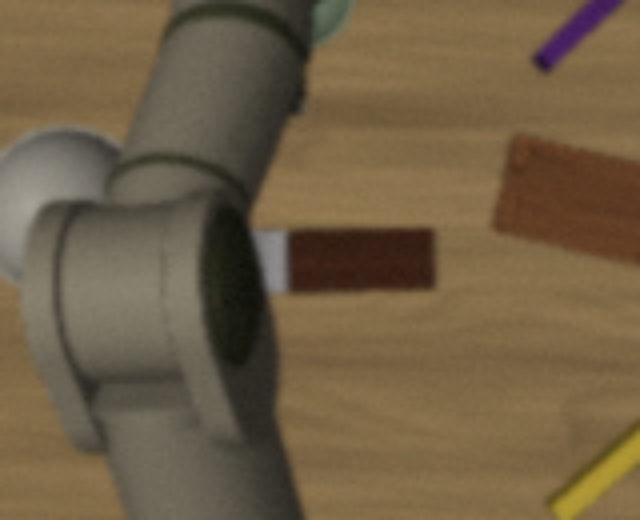

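The board lies flat, wood end at about (349,245) in the full top image, stone end hidden under the arm. I'll go above it with the tool pointing down.

```bash

python3 -m handwheel '[[-0.12,0,0,0,0,-0.02,0.085],[-0.12,0,0,0,0,-0.02,0.085],[-0.12,0,0,0,0,0,0.085],[-0.12,0,0,0,0,0,0.085],[-0.12,0,0,0,0,0,0.085],[0,0,0,-0.005,-0.034,0,0.085],[0,0,0,-0.005,-0.034,0,0.085],[0,0,0,-0.005,-0.034,0,0.085],[0,0,0,-0.005,-0.034,0,0.085],[0,0,0,-0.005,-0.034,0,0.085]]'
python3 -m handwheel '[[0,0,0,0,0,0,0.085],[0,0,0,0,0,0,0.085],[0,0,0,0,0,0,0.085],[0,0,0,0,0,0,0.085],[0,0,0,0,0,0,0.085],[0,0,0,0,0,0,0.085],[0,0,0,0,0,0,0.085],[0,0,0,0,0,0,0.085],[0,0,0,0,0,0,0.085],[0,0,0,0,0,0,0.085]]'
python3 st.py
python3 - <<'E'
from h import *
from station import optics
w=optics.get_image("wrist"); cv2.imwrite("pics/w2.png",w["color"]); pickle.dump(w,open("w2.pkl","wb"))
E
```

```text
clock: 12.75
tcp_pos: [0.5546, 0.0217, 0.1873]
tcp_rot: [-0.012, 0.693, 0.721, -0.007]
contact_force: [1.0, -0.1, 0.6]
grip_width: 0.085
gripper_force: 0.0
clock: 13.58
tcp_pos: [0.5562, 0.0218, 0.1877]
tcp_rot: [-0.01, 0.693, 0.721, -0.005]
contact_force: [-0.3, -0.1, 0.5]
grip_width: 0.0851
gripper_force: 0.0
{'joints': [-0.389, 0.512, 0.366, 2.049, -0.305, 0.655, 0.222], 'tcp_pos': [0.556, 0.022, 0.188], 'contact_force': [-0.306, -0.087, 0.487], 'wrist_torque': [0.012, -0.069, 0.021]}
tool axes rows x,y,z [[-0.04, 0.999, 0.007], [0.999, 0.04, -0.022], [-0.022, 0.006, -1.0]]
```

View pics/w2.png

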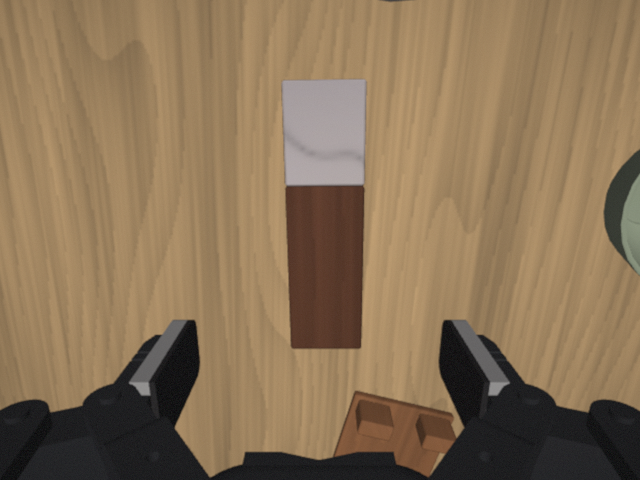

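The board is fully flat: stone corners (283,80) and (366,80), wood corners (291,348) and (361,348). I'll locate it and take an unloaded torque baseline, using camera calls to step time.

```bash
cat > ft.py <<'E'
import numpy as np
from station import arm,optics
def ft(n=14):
    F=[];T=[]
    for i in range(n):
        optics.get_image("wrist"); s=arm.state(); F.append(s["contact_force"]);T.append(s["wrist_torque"])
    F,T=np.array(F),np.array(T); print("F",F.mean(0).round(3),"T",T.mean(0).round(4),"sdT",T.std(0).round(4),"sdF",F.std(0).round(2)); 
ft()
E
python3 ft.py
python3 - <<'E'
from h import *
w=pickle.load(open("w2.pkl","rb"))
c=[ray(w,p,.02) for p in((283,80),(366,80),(361,348),(291,348))]
for x in c: print(x.round(4))
S,W=(c[0]+c[1])/2,(c[2]+c[3])/2; L=S-W; print("len",np.linalg.norm(L),"w",np.linalg.norm(c[0]-c[1]),np.linalg.norm(c[2]-c[3]),"center",((S+W)/2).round(4),"dir",(L/np.linalg.norm(L)).round(4))
E
python3 st.py
```

```text
F [-0.148  0.125 -0.011] T [-0.0223 -0.0238 -0.0207] sdT [0.0288 0.0292 0.032 ] sdF [0.58 0.54 0.34]
[0.525  0.1173 0.02  ]
[0.579  0.1194 0.02  ]
[ 0.5897 -0.0783  0.02  ]
[ 0.5343 -0.0813  0.02  ]
len 0.1984343442455054 w 0.05404782112638752 0.05547892892171404 center [0.557  0.0193 0.02  ] dir [-0.0503  0.9987  0.    ]
{'joints': [-0.389, 0.512, 0.366, 2.049, -0.305, 0.655, 0.222], 'tcp_pos': [0.556, 0.022, 0.188], 'contact_force': [-0.279, 0.61, 0.419], 'wrist_torque': [-0.033, -0.022, 0.03]}
tool axes rows x,y,z [[-0.04, 0.999, 0.007], [0.999, 0.04, -0.022], [-0.022, 0.006, -1.0]]
```

```bash

python3 -m handwheel '[[-0.022,-0.007,-0.01,0.0195,0,0,0.085],[0,0,0,0,0,0.03,0.085],[0,0,0,0,0,0.03,0.085],[0,0,0,0,0,0.03,0.085],[0,0,0,0,0,0.03,0.085],[0,0,0,0,0,0.03,0.085],[0,0,0,0,0,0.012,0.085],[0,0,0,0,0,0,0.085],[0,0,0,0,0,0,0.085],[0,0,0,0,0,0,0.04]]' 60
python3 -m handwheel '[[0,0,0,0,0,0,0.04],[0,0,0,0,0,0,0.04],[0,0,0,0,0,0,0.04],[0,0,0,0,0,0,0.04],[0,0,0,0,0,0,0.04],[0,0,0,0,0,0,0.04],[0,0,0,0,0,0,0.04],[0,0,0,0,0,-0.01,0.04],[0,0,0,0,0,-0.02,0.04],[0,0,0,0,0,-0.02,0.04]]'
python3 -m handwheel '[[0,0,0,0,0,-0.02,0.04],[0,0,0,0,0,-0.03,0.04],[0,0,0,0,0,-0.03,0.04],[0,0,0,0,0,-0.03,0.04],[0,0,0,0,0,0,0.04],[0,0,0,0,0,0,0.04],[0,0,0,0,0,0,0.04],[0,0,0,0,0,0,0.04],[0,0,0,0,0,0,0.04],[0,0,0,0,0,0,0.04]]'
python3 ft.py; python3 st.py
```

```text
clock: 15.17
tcp_pos: [0.5562, 0.0412, 0.0272]
tcp_rot: [0.0, 0.689, 0.724, 0.001]
contact_force: [0.6, 0.5, -0.2]
grip_width: 0.0752
gripper_force: 0.0
clock: 16.0
tcp_pos: [0.5549, 0.0413, 0.077]
tcp_rot: [-0.0, 0.689, 0.724, -0.0]
contact_force: [0.1, 0.3, -2.3]
grip_width: 0.0542
gripper_force: 65.3
clock: 16.83
tcp_pos: [0.5549, 0.0411, 0.1848]
tcp_rot: [-0.001, 0.689, 0.724, -0.001]
contact_force: [0.1, 0.1, -3.2]
grip_width: 0.0539
gripper_force: 65.4
F [ 0.034  0.037 -3.162] T [-0.0514  0.0064  0.0024] sdT [0.0241 0.0276 0.034 ] sdF [0.55 0.36 0.36]
{'joints': [-0.438, 0.509, 0.377, 2.065, -0.314, 0.621, 0.204], 'tcp_pos': [0.555, 0.041, 0.186], 'contact_force': [-0.356, -0.005, -2.952], 'wrist_torque': [-0.014, 0.079, -0.03]}
tool axes rows x,y,z [[-0.05, 0.999, 0.0], [0.999, 0.05, 0.0], [0.0, 0.0, -1.0]]
```

```bash
sed -i 's/^ft()/import sys; ft(int(sys.argv[1]))/' ft.py; python3 ft.py 40
```

```text
F [-0.02  -0.007 -3.242] T [-0.0437 -0.0029  0.0047] sdT [0.0303 0.0285 0.0307] sdF [0.5  0.52 0.5 ]
```

Loaded mean torque is −0.046 N m at 3.2 N, so the balance point is about 13–14 mm stoneward of the grip, or +36 mm from centre. Next I carry the board over the bowl.

```bash

python3 -m handwheel '[[0,0,0,0.0322,0.0082,0,0.04],[0,0,0,0.0322,0.0082,0,0.04],[0,0,0,0.0322,0.0082,0,0.04],[0,0,0,0.0322,0.0082,0,0.04],[0,0,0,0.0322,0.0082,0,0.04],[0,0,0,0.0322,0.0082,0,0.04],[0,0,0,0,0,0.025,0.04],[0,0,0,0,0,0.025,0.04],[0,0,0,0,0,0.02,0.04],[0,0,0,0,0,0,0.04]]'
python3 st.py
```

```text
clock: 20.37
tcp_pos: [0.5927, 0.2365, 0.1121]
tcp_rot: [-0.001, 0.689, 0.725, -0.003]
contact_force: [-1.7, 0.3, -3.5]
grip_width: 0.0537
gripper_force: 65.3
{'joints': [-0.688, 0.693, 0.341, 1.923, -0.39, 0.597, -0.041], 'tcp_pos': [0.593, 0.236, 0.112], 'contact_force': [-1.682, 0.287, -3.467], 'wrist_torque': [-0.09, 0.068, -0.051]}
tool axes rows x,y,z [[-0.051, 0.999, -0.002], [0.999, 0.051, -0.006], [-0.006, -0.002, -1.0]]
```

```bash

python3 -m handwheel '[[0,0,0,0,0.001,0,0.04],[0,0,0,0,0,0.003,0.04],[0,0,0,0,0,0.003,0.04],[0,0,0,0,0,0.002,0.04],[0,0,0,0,0,0.002,0.04],[0,0,0,0,0,0,0.04],[0,0,0,0,0,0,0.04],[0,0,0,0,0,0,0.04],[0,0,0,0,0,0,0.04],[0,0,0,0,0,0,0.04]]'
python3 st.py
```

```text
clock: 21.2
tcp_pos: [0.596, 0.2368, 0.106]
tcp_rot: [-0.0, 0.689, 0.724, 0.0]
contact_force: [0.4, -0.4, -3.4]
grip_width: 0.0541
gripper_force: 65.3
{'joints': [-0.681, 0.702, 0.334, 1.922, -0.397, 0.582, -0.035], 'tcp_pos': [0.596, 0.237, 0.106], 'contact_force': [0.412, -0.396, -3.447], 'wrist_torque': [-0.093, -0.03, -0.0]}
tool axes rows x,y,z [[-0.05, 0.999, 0.0], [0.999, 0.05, 0.0], [0.0, 0.0, -1.0]]
```

```bash

python3 -m handwheel '[[0,0,0,0,-0.0012,0.002,0.04],[0,0,0,0,0,0.001,0.04],[0,0,0,0,0,0.001,0.04],[0,0,0,0,0,0,0.04],[0,0,0,0,0,0,0.04],[0,0,0,0,0,0,0.04],[0,0,0,0,0,0,0.04],[0,0,0,0,0,0,0.04],[0,0,0,0,0,0,0.04],[0,0,0,0,0,0,0.04]]'
python3 ft.py 4
python3 -m handwheel '[[0,0,0,0,0,0.001,0.04],[0,0,0,0,0,0,0.04],[0,0,0,0,0,0,0.04],[0,0,0,0,0,0,0.04],[0,0,0,0,0,0,0.04],[0,0,0,0,0,0,0.04],[0,0,0,0,0,0,0.04],[0,0,0,0,0,0,0.04],[0,0,0,0,0,0,0.04],[0,0,0,0,0,0,0.04]]'
python3 ft.py 4
```

```text
clock: 22.03
tcp_pos: [0.5946, 0.2365, 0.1027]
tcp_rot: [-0.0, 0.689, 0.724, 0.0]
contact_force: [-2.8, -1.4, 7.5]
grip_width: 0.0539
gripper_force: 66.5
F [-2.996 -0.947  7.48 ] T [-0.206   0.7478  0.0492] sdT [0.0138 0.0236 0.0203] sdF [0.62 0.41 0.28]
clock: 23.07
tcp_pos: [0.5946, 0.2364, 0.1025]
tcp_rot: [-0.0, 0.689, 0.724, 0.0]
contact_force: [-4.9, -2.3, 15.9]
grip_width: 0.0539
gripper_force: 67.3
F [-5.358 -2.064 15.681] T [-0.349   1.274   0.0658] sdT [0.0183 0.0219 0.0316] sdF [0.4  0.25 0.38]
```

```bash

python3 -m handwheel '[[0,0,0,0,0,-0.001,0.04],[0,0,0,0,0,-0.001,0.04],[0,0,0,0,0,0,0.04],[0,0,0,0,0,0,0.04],[0,0,0,0,0,0,0.04],[0,0,0,0,0,0,0.06],[0,0,0,0,0,0,0.06],[0,0,0,0,0,0,0.065],[0,0,0,0,0,0,0.07],[0,0,0,0,0,0,0.075]]' 20
python3 -m handwheel '[[0,0,0,0,0,0,0.08],[0,0,0,0,0,0,0.085],[0,0,0,0,0,0,0.085],[0,0,0,0,0,0,0.085],[0,0,0,0,0,0,0.085],[0,0,0,0,0,0,0.085],[0,0,0,0,0,0,0.085],[0,0,0,0,0,0,0.085],[0,0,0,0,0,0,0.085],[0,0,0,0,0,0,0.085]]'
python3 st.py
python3 - <<'E'
from h import *
from station import optics
d={n:optics.get_image(n) for n in("wrist","side")}; pickle.dump(d,open("d2.pkl","wb"))
a=cv2.resize(d["side"]["color"][220:370,280:440],(533,500),interpolation=cv2.INTER_CUBIC); b=cv2.resize(d["wrist"]["color"],(267,200)); o=np.zeros((500,800,3),np.uint8); o[:,:533]=a; o[:200,533:]=b
cv2.imwrite("pics/p2.png",o)
E
```

```text
clock: 24.1
tcp_pos: [0.5948, 0.2367, 0.1029]
tcp_rot: [-0.0, 0.689, 0.724, 0.0]
contact_force: [-0.6, 0.1, 0.6]
grip_width: 0.0751
gripper_force: 0.0
clock: 24.93
tcp_pos: [0.5948, 0.2367, 0.1029]
tcp_rot: [-0.0, 0.689, 0.724, 0.0]
contact_force: [0.4, -0.2, 0.1]
grip_width: 0.085
gripper_force: 0.0
{'joints': [-0.68, 0.705, 0.331, 1.926, -0.399, 0.574, -0.034], 'tcp_pos': [0.595, 0.237, 0.103], 'contact_force': [0.378, -0.19, 0.148], 'wrist_torque': [0.039, 0.003, 0.003]}
tool axes rows x,y,z [[-0.05, 0.999, 0.0], [0.999, 0.05, 0.0], [-0.0, 0.0, -1.0]]
```

View pics/p2.png

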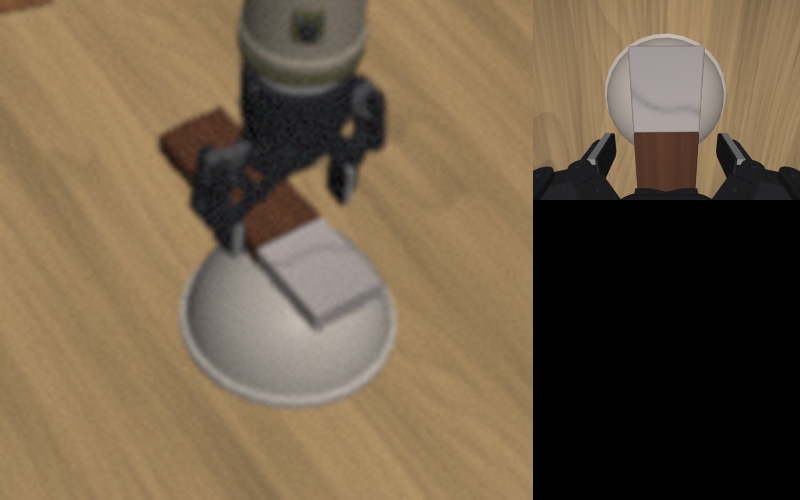

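The board stays up, stone end towards the camera, fingers clear on both sides. I'll retreat straight up, then back, and measure the tilt.

```bash

python3 -m handwheel '[[0,0,0,0,0,-0.01,0.085],[0,0,0,0,0,-0.02,0.085],[0,0,0,0,0,-0.03,0.085],[0,0,0,0,0,-0.03,0.085],[0,0,0,0,0,-0.04,0.085],[0,0,0,-0.03,0,-0.02,0.085],[0,0,0,-0.03,0,0,0.085],[0,0,0,-0.03,0,0,0.085],[0,0,0,0,0,0,0.085],[0,0,0,0,0,0,0.085]]'
python3 st.py
python3 - <<'E'
from h import *
from station import optics
d={n:optics.get_image(n) for n in("wrist","side","top")}; pickle.dump(d,open("d3.pkl","wb"))
cv2.imwrite("pics/w3.png",d["wrist"]["color"])
a=cv2.resize(d["side"]["color"][240:360,300:420],(600,600),interpolation=cv2.INTER_CUBIC)
cv2.imwrite("pics/s3.png",a)
E
```

```text
clock: 25.87
tcp_pos: [0.5994, 0.1446, 0.2541]
tcp_rot: [0.0, 0.691, 0.723, 0.001]
contact_force: [-0.3, 0.5, 0.8]
grip_width: 0.0854
gripper_force: 0.0
{'joints': [-0.633, 0.495, 0.451, 1.874, -0.283, 0.835, 0.009], 'tcp_pos': [0.599, 0.145, 0.254], 'contact_force': [-0.261, 0.535, 0.781], 'wrist_torque': [-0.035, -0.003, 0.019]}
tool axes rows x,y,z [[-0.046, 0.999, 0.0], [0.999, 0.046, 0.001], [0.001, 0.001, -1.0]]
```

View pics/w3.png

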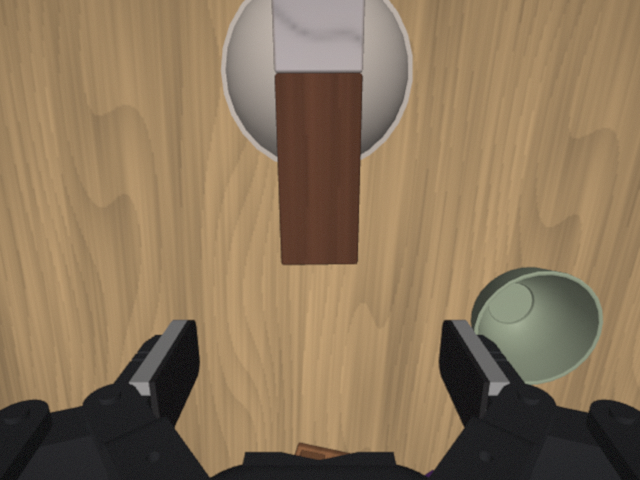

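View pics/s3.png

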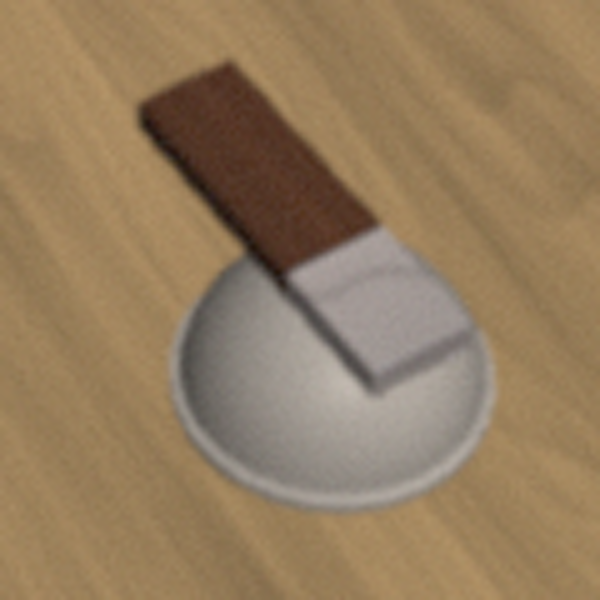

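The board balances alone on the bowl. In the wrist view the wood corners are at about (275,72), (362,72), (358,264) and (282,264). In the side view the end corners are at about (375,316), (394,305), (328,261) and (346,253). I'll fit the pose to both.

```bash
cat > fit.py <<'E'
from h import *
from scipy.optimize import least_squares
from scipy.spatial.transform import Rotation as R
def woodcorners(img,u0,v0,u1,v1):
    hsv=cv2.cvtColor(img,cv2.COLOR_BGR2HSV); m=((hsv[...,1]>110)&(hsv[...,2]<110)).astype(np.uint8); w=np.zeros_like(m); w[v0:v1,u0:u1]=m[v0:v1,u0:u1]
    k,l,st,_=cv2.connectedComponentsWithStats(w); w=(l==1+np.argmax(st[1:,4])).astype(np.uint8)
    return w
def quad(w):
    c=max(cv2.findContours(w,cv2.RETR_EXTERNAL,cv2.CHAIN_APPROX_NONE)[0],key=cv2.contourArea)
    b=cv2.approxPolyN(c,4,ensure_convex=True)[0]; return b
def fit(d,W,S,c0):
    # points in top face: origin = boundary mid; a along stone(+), b = world +x side, face normal up
    P={"wsl":(0,-.028),"wsr":(0,.028),"wer":(-.13,.028),"wel":(-.13,-.028),"ssl":(.07,-.028),"ssr":(.07,.028)}
    def X(p,k):
        a,b=P[k]; return np.array(p[:3])+R.from_euler("ZXY",p[3:]).apply([b,a,0])
    def f(p,ns=("wrist","side")):
        r=[]
        for n,o,s in(("wrist",W,1.),("side",S,1.)):
            if n in ns: r+=[(proj(d[n],X(p,k))-o[k])*s for k in o]
        return np.ravel(r)
    for ns in(("wrist","side"),("side",),("wrist",)):
        s=least_squares(f,[*c0,0.05,0,0],args=(ns,)); C=np.array(s.x[:3])+R.from_euler("ZXY",s.x[3:]).apply([0,-.03,-.01])
        print(ns,"pitch(stone up +)",np.degrees(s.x[4]).round(2),"roll",np.degrees(s.x[5]).round(2),"yaw",np.degrees(s.x[3]).round(2),"board_center",C.round(4),"rms",np.sqrt((s.fun**2).mean()).round(2))
if __name__=="__main__":
    d=pickle.load(open("d3.pkl","rb"))
    print(quad(woodcorners(d["wrist"]["color"],230,40,400,290)).tolist(),quad(woodcorners(d["side"]["color"],320,240,400,320)).tolist())
    W=dict(wsl=(275,72),wsr=(362.5,72),wer=(358,264.5),wel=(281.5,264.5))
    S=dict(ssr=(375.4,315.6),ssl=(394,305),wer=(328,260.6),wel=(346.4,252.8),wsr=(357.4,294),wsl=(375.4,285.6))
    fit(d,W,S,(.594,.243,.095))
E
python3 fit.py
```

```text
[[358, 263], [281, 264], [275, 74], [361, 73]] [[375, 284], [353, 295], [324, 261], [346, 252]]
('wrist', 'side') pitch(stone up +) -0.49 roll -1.57 yaw 2.99 board_center [0.5964 0.2143 0.08  ] rms 0.78
('side',) pitch(stone up +) -1.68 roll -1.92 yaw 4.13 board_center [0.5738 0.1836 0.0342] rms 0.48
('wrist',) pitch(stone up +) -1.41 roll -0.42 yaw 2.93 board_center [0.5963 0.2142 0.0806] rms 0.22
```

```bash
python3 - <<'E'
from fit import *
w=pickle.load(open("w2.pkl","rb")); d3=pickle.load(open("d3.pkl","rb"))
def edges(img,vt,vb,ul,ur,off):
    g=cv2.cvtColor(img,cv2.COLOR_BGR2GRAY).astype(float)
    def line(hor,pos,lo,hi):
        pts=[]
        for t in np.linspace(lo,hi,20).astype(int):
            seg=(g[pos-8:pos+9,t] if hor else g[t,pos[0]+int((pos[1]-pos[0])*(t-vt)/(vb-vt))-8:][:17])
            q=np.abs(np.diff(seg)); q[q<q.max()*.3]=0; k=(q*np.arange(.5,16.5)).sum()/q.sum()
            base=pos-8 if hor else pos[0]+int((pos[1]-pos[0])*(t-vt)/(vb-vt))-8
            pts.append((t,base+k))
        pts=np.array(pts); p=np.polyfit(*pts.T,1); r=np.abs(np.polyval(p,pts[:,0])-pts[:,1]); return np.polyfit(*pts[r<=np.median(r)*2+1e-6].T,1)
    T=line(1,vt,ul[0]+10,ur[0]-10);B=line(1,vb,ul[1]+10,ur[1]-10);L=line(0,ul,vt+12,vb-12);Rr=line(0,ur,vt+12,vb-12)
    X=lambda h,v:(lambda u:(u,h[0]*u+h[1]))((v[0]*h[1]+v[1])/(1-v[0]*h[0]))
    return dict(wsl=X(T,L),wsr=X(T,Rr),wer=X(B,Rr),wel=X(B,L))
for n,im,a,c in(("flat",w,(185,348,(287,291),(364,361)),(.556,.05,.02)),("bowl",d3["wrist"],(72,264,(275,282),(362,358)),(.594,.243,.095))):
    W=edges(im["color"],*a,0); print(n,{k:np.round(v,1).tolist() for k,v in W.items()})
    P={"wsl":(0,-.028),"wsr":(0,.028),"wer":(-.13,.028),"wel":(-.13,-.028)}
    f=lambda p:np.ravel([proj(im,p[:3]+R.from_euler("ZXY",p[3:]).apply([b,a_,0]))-W[k] for k,(a_,b) in P.items()])
    s=least_squares(f,[*c,.05,0,0],x_scale=[.01]*3+[.1]*3); print(s.x[:3].round(4),np.degrees(s.x[3:]).round(2),"rms",np.sqrt((s.fun**2).mean()).round(2))
    # bowl-free: fixed height tilt-only
E
```

```text
flat {'wsl': [284.6, 184.8], 'wsr': [364.1, 184.6], 'wer': [360.9, 348.3], 'wel': [290.5, 348.3]}
[0.5549 0.0496 0.018 ] [ 3.   -0.8  -0.06] rms 0.14
bowl {'wsl': [273.7, 71.1], 'wsr': [362.5, 70.9], 'wer': [357.3, 263.7], 'wel': [280.7, 264.7]}
[0.5943 0.2447 0.0938] [2.91 0.29 1.47] rms 0.13
```

All fits put the tilt within about 1.5° of level. I'll check that nothing is drifting, then hand in.

```bash

python3 -m handwheel '[[0,0,0,0,0,-0.01,0.085],[0,0,0,0,0,0,0.085],[0,0,0,0,0,0,0.085],[0,0,0,0,0,0,0.085],[0,0,0,0,0,0,0.085],[0,0,0,0,0,0,0.085],[0,0,0,0,0,0,0.085],[0,0,0,0,0,0,0.085],[0,0,0,0,0,0,0.085],[0,0,0,0,0,0,0.085]]'
python3 - <<'E'
from h import *
from station import optics,job
d=pickle.load(open("d3.pkl","rb")); a=optics.get_image("side")["color"]
D=cv2.absdiff(a,d["side"]["color"])[240:360,300:420]; print("board region diff",D.mean(),np.percentile(D,99.5))
d0=pickle.load(open("d0.pkl","rb"))["side"]["color"]
print("ricebowl diff",cv2.absdiff(a,d0)[255:305,230:285].mean(),"pot",cv2.absdiff(a,d0)[315:410,445:545].mean())
if D.mean()<6: print(job.hand_in())
E
```

```text
clock: 26.85
tcp_pos: [0.5992, 0.1467, 0.2629]
tcp_rot: [-0.0, 0.689, 0.724, 0.0]
contact_force: [0.1, 0.8, -0.6]
grip_width: 0.085
gripper_force: 0.0
board region diff 2.169490740740741 8.0
ricebowl diff 4.150181818181818 pot 4.764771929824561
the job is handed in; nothing more can be done
None
```

The board was laid flat and released, then picked up again and set on the bowl, where it balances on its own within about 1.5° of level by camera; I handed the job in at about 27 s, with no verdict returned.

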